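# Slide a watch fixture plate out to the pointer and keep it from tipping

## Robot

A 6-joint arm with a two-finger parallel gripper is mounted at the origin on the work surface. World frame = base frame: x ahead of the robot, y to its left, z up, the work surface at z = 0. Lengths are in mm, angles in rad, forces in N, time in s.
With the tool pointing down it reaches from about 400 to 925 mm from the base axis. Payload 12.5 kg.
Tool frame: the origin (TCP) lies midway between the tips of the shut fingers; the grasp point (between the pads) lies 19 mm behind it; z points along the fingers, y is the line along which they close (so a half turn about z gives the same grasp; the last joint's range is limited). The gripper opens to 95 mm and grips with 3 to 60 N. Pads are 20 mm wide; open, the fingers measure 119 mm over their backs; the gripper's body (75 mm by 180 mm) begins 59 mm behind the grasp point.
Start: joints at [-0.106, 0.491, 1.559, -0, 1.092, -0.106], TCP at [625.017, 0.021, 214.661] pointing down, gripper open.
Joint ranges: [-3.1, 3.1], [-0.84, 2.19], [0.05, 2.79], [-1.13, 4.28], [0.06, 2.93], [-2.69, 2.69]. Speed limits (rad/s): [2.22, 2.22, 2.79, 3.14, 3.14, 3.14].

## Interface

Orientations are given as [roll, pitch, yaw] about the fixed x, y, z axes, in that order (R = Rz(yaw) Ry(pitch) Rx(roll)).
In Python, from cell import * gives the robot as it stands.
- The arm moves only by the tool servo_tool, never from a script. Its argument "moves" is one flat list of numbers, 5 for each row, row after row: the shift along the world's x, y, z as a fraction of full scale, then the turn about the world's z as a fraction of full scale, then the opening, from 0 (shut) to 1 (fully open). A call has 1 to 12 rows; each row is the pose to reach, as a shift and turn from the pose commanded when the call began, turning the shorter way round; what a row does not reach only later rows make up. Full scale, the value 1, is 400 mm for a shift and 180 degrees for a turn. A row lasts 1/12 s, in which the tool goes at most 41.7 mm and 7.16 degrees, less where a joint would pass 70% of its speed; a pose out of reach is approached as far as the arm can. A call with a number of a shift or a turn outside -1 to 1 is refused whole. A call with a gripper value outside its range is refused whole. The fingers move at their own pace and stop on an object; the grip force is fixed at half the most. Time passes only in rows, so rows that repeat a pose let the fingers close. It gives the time, the measured TCP pose, the force, the opening and the grip force at its end, in the units of the state.
- state(): the state, without advancing time (a new reading comes with each control period).
- read_camera(name): name is "scene" or "side" or "wrist"; returns (picture, depth): 420x560x3 uint8, blue, green, red; 420x560 float32, mm along the optical axis (not along the pixel's ray), 0 where there is no reading.
- get_calibration(name): a dict with "K" (3x3 intrinsics, pixels), "k1" (the pictures are not rectified: a ray, as slopes to the right and down, at radius r is drawn at 1 + k1 r^2 times it, then the intrinsics apply), "R" (3x3) and "t" (3): a world point X has camera coordinates R X + t. Camera axes: x right, y down, z forward; pixel columns grow to the right and rows downward; lengths in mm; the calibration is good to about 2 mm. A picture is of the moment at which its call begins: read the wrist's pose just before it. get_calibration takes no time and is no camera call; for the wrist camera it gives the pose at the moment of the call.
- job_done(): hands the job in; it is judged then, once.
The state is a dict: "t": time; "joints": joint angles; "qvel": joint speeds; "tau": joint torques, N m; "eef_pos": TCP position; "tcp_rot": TCP orientation; "ft_force": force on the tool from outside, world axes, zero at the start; "moment": the same for the moment, N m; "opening": opening from 0.0 (shut) to 1.0 (fully open); "grip_force": force on a finger pad.
Only numpy, scipy, OpenCV 4.12 (cv2) and the standard library are available. Lean on these libraries where they do the work, as an engineer would, in place of code of your own. Each camera call takes 0.05 s, during which the arm holds its last target. There are 200 camera calls.

## Task

Take the slide key by its orange grip out of its rack and put its pin down through the small hole in the tail of the blue fixture plate until the collar rests on the plate. Then, with the key, slide the plate outward along its slideway until its front edge lines up with the red pointer; the brass holder makes that end heavy, so keep the tail held down with the key alone and never let the plate tip. Finish still gripping the key and holding the plate flat and still at the pointer, and leave the jar, dish and screwdriver where they are.

Things in the scene. Friction and masses are not known exactly. Their poses are not given: they have to be found in the camera images.
- slideway: Aluminium slideway, fixed, on a dark base 130 mm wide. Origin: centre of its underside on the bench; local +y = outward, z up. Two rails, local y -100 to +100 mm, tops 70 mm above the bench, carry the plate; between them a slot 40 mm wide, open at both ends and down to 8 mm above the bench. Side guides stand 6 mm above the rails, 2.5 mm clear of the plate on each side; nothing holds it down
- plate: Loose blue plate, 90 (x) x 240 (y) x 8 mm, on the rails; origin at the centre of its underside; local +y outward to its front edge (white stripe). Brass holder, 70 mm diameter, top at 32 mm, centred at local y +75. About 0.7 kg in all, centre of mass near local y +52, so at the pointer it tips over the slideway's outer end unless the tail is held down (1 to 8 N at the hole)
- plate_hole (a point): Centre of the 12 mm through hole in the plate's tail, at the plate's top surface (plate local 0, -100, 8 mm); axes as the plate's
- plate_front (a point): Middle of the plate's front (outer) top edge (plate local 0, 120, 8 mm); axes as the plate's
- camera: Fixed black camera looking up from the bench in front of the slideway, 50 mm square, top 41 mm above the bench (the plate's underside is at 70 mm), and beside it an aluminium post with the red pointer. Origin on the bench 45 mm outward of the lens; axes parallel to the slideway's
- mark (a point): Tip of the red pointer, a 4 mm wide bar level with the plate's top (78 mm above the bench), on the slideway's local +x side, 58 mm from its centre line. The front edge must come level with it along local y, a travel of 70 to 140 mm. Axes parallel to the slideway's: local y is outward
- key: Loose slide key standing upright in its rack, 84 mm tall, 70 g. Origin at the tip of its pin, local z up along it. Pin 8 mm diameter, pointed over the lowest 7 mm; collar 24 mm diameter from 30 to 36 mm above the tip; above it an orange square grip 18 x 18 mm (sides along local x and y) from 36 to 84 mm above the tip
- key_collar (a point): Centre of the collar's underside, 30 mm above the pin's tip; axes as the key's. When the key is fully in, it coincides with plate_hole within the play of the hole
- rack: Fixed black block 60 x 60 x 40 mm with a vertical 12 mm hole in the centre of its top that holds the key, the collar resting on top. Origin at the centre of its underside
- oil_jar: Bystander: amber jar, 40 mm diameter, 50 mm tall, origin at the centre of its underside; leave alone
- parts_dish: Bystander: white dish, 80 mm diameter, 22 mm tall, origin at the centre of its underside; leave alone
- screwdriver: Bystander: screwdriver about 150 mm long lying on the bench along its local x; leave alone
There are look-alikes about, which are no part of the job. There is more than one size of the key; the job needs the largest.

How it is judged:
By the outcome, as a careful person would: the job done as asked, in the order asked, and still so for the second after the job is handed in, while the arm keeps its last pose, push and grip.
It also fails if it takes over 48 s, if anything falls off the work surface, if the arm or the gripper's body presses on something with over 40 N, if the wrist force passes 120 N, or if a joint passes its speed limit or range.

## Working session

There is one attempt and no reset: what is moved stays moved. The work goes in short steps, Python scripts to look and compute and a tool call to move; the robot and the scene stay as the last step left them, time stands still between calls to the robot, and variables do not carry over. Pictures are saved under pics/ and viewed, at most 10 in all, crops included, and the job is handed in when it is done.

Besides the shell and the picture viewer there is one more tool, called as name(argument=value, ...), one argument or row to a line, values as JSON. servo_tool: Moves the arm, as the interface text tells. Its arguments: {"type":"object","properties":{"moves":{"type":"array"}},"required":["moves"]}

```bash
mkdir -p pics
cat > h.py <<'E'
from cell import *
import numpy as np, cv2
def grab(n):
    c=get_calibration(n); p,d=read_camera(n); return c,p,d
def rays(c,uv):
    uv=np.asarray(uv,float).reshape(-1,1,2)
    n=cv2.undistortPoints(uv,np.array(c["K"],float),np.array([c["k1"],0,0,0.]))[:,0]
    d=np.c_[n,np.ones(len(n))]
    R=np.array(c["R"]);t=np.array(c["t"])
    return -R.T@t, d@R, n
def onplane(c,uv,z):
    o,d,_=rays(c,uv); return o+d*((z-o[2])/d[:,2])[:,None]
def cloud(c,dep,mask):
    v,u=np.nonzero(mask&(dep>0)); o,d,_=rays(c,np.c_[u,v]); return o+d*dep[v,u][:,None]
E
python3 - <<'E'
from h import *
print(state())
for n in("scene","side"):
    c,p,d=grab(n); cv2.imwrite(f"pics/{n}0.png",p); np.savez(f"{n}0.npz",p=p,d=d,**c)
    print(n,c["K"],c["k1"],-np.array(c["R"]).T@c["t"],np.array(c["R"])[2])
E
```

```text
{'t': 0.0, 'joints': array([-1.05575499e-01,  4.91576843e-01,  1.55940836e+00, -1.44088608e-05,
        1.09167650e+00, -1.05587920e-01]), 'qvel': array([ 1.92135306e-04,  7.76401560e-04,  6.68230023e-04, -9.35223737e-04,
       -9.59803581e-05, -1.91348636e-03]), 'tau': array([-9.52334158e-04, -6.12640929e+01, -2.58175153e+01,  6.92750537e-02,
        4.83079045e-02, -1.38641695e-05]), 'eef_pos': array([6.24782667e+02, 5.75710718e-02, 2.14065152e+02]), 'tcp_rot': array([-3.14052821e+00, -9.99610579e-05,  1.57081534e+00]), 'ft_force': array([-0.11244491,  0.35694414,  0.19666512]), 'moment': array([ 0.02146189, -0.00362968,  0.02391955]), 'grip_force': 0.0, 'opening': 0.9994067878831431}
scene [[488.34178089   0.         273.57729479]
 [  0.         488.34178089 211.03161496]
 [  0.           0.           1.        ]] -0.15681224268970373 [ 926.24689464 -714.2806202  1271.44686762] [-0.25372544  0.43160711 -0.86564352]
side [[519.94198257   0.         277.87220084]
 [  0.         519.94198257 206.95186991]
 [  0.           0.           1.        ]] -0.02999562543713551 [ -44.33177738 -935.48718282  685.27253672] [ 0.50374376  0.7036983  -0.50104982]
```

View pics/scene0.png

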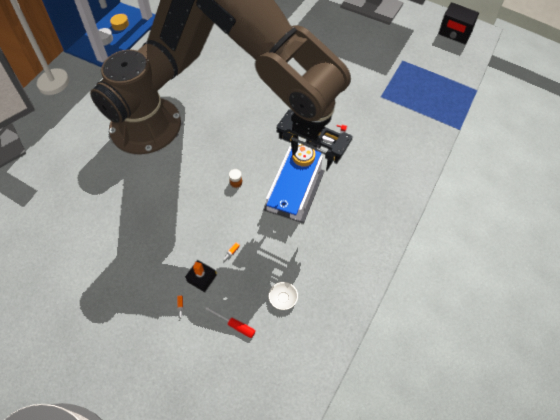

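View pics/side0.png

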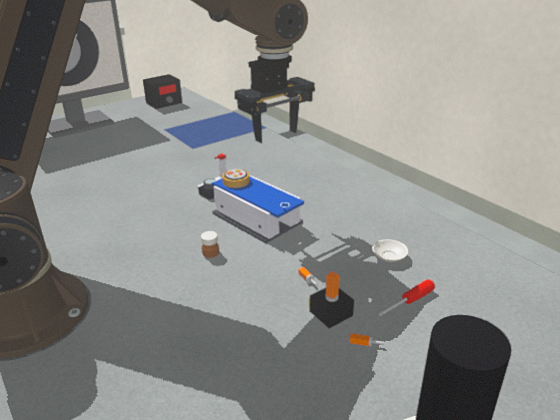

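The upright key is in the black rack at scene (199,268) / side (333,287). Two other orange-gripped keys lie on the bench, at scene (233,250) and (180,302). The task says the key stands upright in the rack, so the rack one fits; I'll check its size in a crop. The plate hole is at scene (284,203), and the red pointer is at scene (343,127).

```bash
cat > m.py <<'E'
from h import *
S={n:dict(np.load(f"{n}0.npz")) for n in("scene","side")}
for n,c in S.items():
    p,d=c["p"],c["d"]; hsv=cv2.cvtColor(p,cv2.COLOR_BGR2HSV)
    H,s,v=[hsv[...,i].astype(int) for i in range(3)]
    for nm,m in(("orange",(H>5)&(H<18)&(s>180)&(v>120)),("blue",(H>100)&(H<125)&(s>140)&(v>60)),("red",((H<4)|(H>175))&(s>150)&(v>90))):
        k,L,st,ce=cv2.connectedComponentsWithStats(m.astype(np.uint8))
        for i in range(1,k):
            if st[i,4]<12: continue
            P=cloud(c,d,L==i)
            if len(P)<5: continue
            md=np.median(P,0)
            if not(250<md[0]<1000 and -600<md[1]<500): continue
            print(n,nm,ce[i].round(),st[i,4],"med",md.round(),"lo",np.percentile(P,3,axis=0).round(),"hi",np.percentile(P,97,axis=0).round())
            Q=cv2.minAreaRect(P[:,:2].astype(np.float32)) ; print("   rect",[np.round(a,1) for a in Q])
E
python3 m.py
python3 - <<'E'
from h import *
a=cv2.imread("pics/scene0.png")[225:325,160:270];b=cv2.imread("pics/side0.png")[255:355,290:400]
cv2.imwrite("pics/crop1.png",cv2.resize(np.hstack([a,b]),None,fx=3.6,fy=3.6,interpolation=cv2.INTER_CUBIC))
E
```

```text
scene orange [235. 249.] 17 med [ 522. -248.    8.] lo [ 520. -263.    4.] hi [ 524. -234.   17.]
   rect [array([ 522.2, -248.1]), array([29.5,  3. ]), np.float64(84.1)]
scene orange [198. 268.] 88 med [ 488. -373.   85.] lo [ 477. -377.   52.] hi [ 495. -362.   96.]
   rect [array([ 478.7, -369.7]), array([37.4, 18.6]), np.float64(7.9)]
scene orange [180. 301.] 54 med [ 474. -457.   12.] lo [ 462. -471.    7.] hi [ 486. -445.   18.]
   rect [array([ 474.5, -457.4]), array([11.9, 32.5]), np.float64(37.4)]
scene blue [292. 185.] 1554 med [581. -19.  76.] lo [ 530. -102.   72.] hi [624.  88.  82.]
   rect [array([590.6,  12. ]), array([123.8, 234.5]), np.float64(9.0)]
scene red [342. 127.] 30 med [616. 255.  76.] lo [600. 248.  70.] hi [624. 264.  81.]
   rect [array([612.3, 252.9]), array([28.8, 17.9]), np.float64(23.2)]
scene red [241. 327.] 254 med [ 661. -440.   22.] lo [ 623. -449.   12.] hi [ 693. -427.   28.]
   rect [array([ 658.1, -438.3]), array([25.7, 73.8]), np.float64(86.2)]
side orange [303. 272.] 65 med [ 511. -246.   14.] lo [ 506. -259.    7.] hi [ 520. -232.   16.]
 
[... 356 characters left out ...]
 471.1, -458.9]), array([14.6, 32.5]), np.float64(37.0)]
side blue [264. 196.] 1301 med [569. -22.  78.] lo [ 519. -103.   74.] hi [620.  99.  80.]
   rect [array([567.9,  15.1]), array([ 92.8, 240.4]), np.float64(9.6)]
side blue [284. 204.] 12 med [588. -77.  76.] lo [582. -89.  71.] hi [591. -74.  80.]
   rect [array([588.8, -80.7]), array([ 8.6, 13.9]), np.float64(27.6)]
side red [221. 156.] 23 med [612. 252.  76.] lo [605. 247.  72.] hi [621. 261.  78.]
   rect [array([613. , 253.6]), array([15.9, 16.3]), np.float64(87.3)]
side red [419. 291.] 370 med [ 648. -443.   21.] lo [ 618. -449.    8.] hi [ 686. -431.   26.]
   rect [array([ 653.8, -439. ]), array([23.1, 74.7]), np.float64(88.1)]
```

View pics/crop1.png

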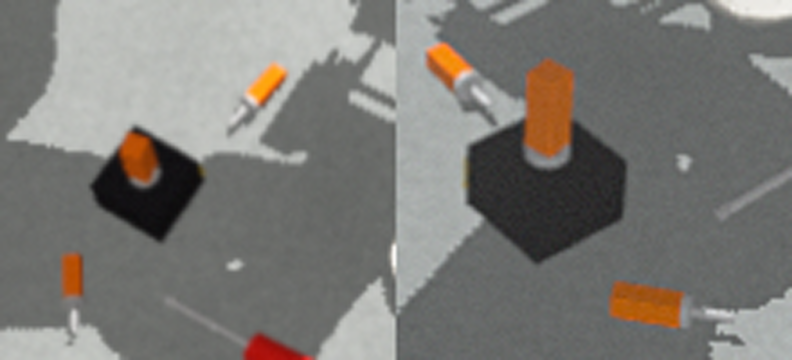

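The crop shows that the rack key is clearly the largest; the two on the bench have shorter grips, so they're look-alikes. The wrist camera is over the plate, so I'll measure from there next.

Run:
```python
from h import *
c,p,d=grab("wrist"); cv2.imwrite("pics/w0.png",p); np.savez("w0.npz",p=p,d=d,**c)
print(c["K"][0],c["k1"],-np.array(c["R"]).T@c["t"],np.array(c["R"]))
```

```text
[308.23125676   0.         280.03080617] -0.015262097093797942 [624.9302211   67.07925623 384.70310495] [[ 9.99998951e-01  4.57134125e-04  1.37431395e-03]
 [ 1.22717581e-04 -9.72214596e-01  2.34091357e-01]
 [ 1.44313923e-03 -2.34090943e-01 -9.72213633e-01]]
```

View pics/w0.png

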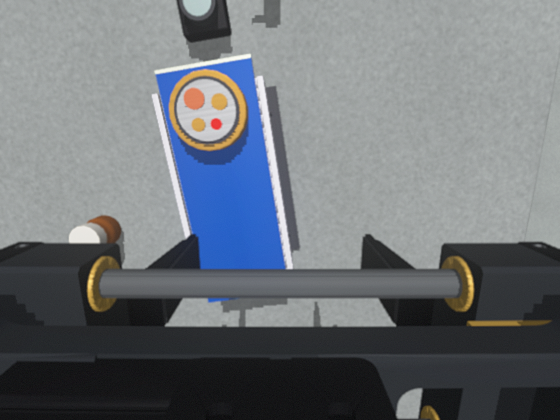

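The wrist view shows the plate's front edge from (157,72) to (251,56), running about 10° off the image axes. The pointer is just out of view at the top, so I'll move outward a little to see it.

servo_tool(
  moves=[0, 0.1, 0, 0, 1, 0, 0.2, 0, 0, 1, 0, 0.25, 0, 0, 1, 0, 0.25, 0, 0, 1, 0, 0.25, 0, 0, 1],
)

```text
t: 0.57
eef_pos: [624.8, 100.8, 214.4]
tcp_rot: [-3.141, 0.0, 1.573]
ft_force: [0.5, -0.4, -0.4]
opening: 1.003
grip_force: 0.0
```

Run:
```python
from h import *
c,p,d=grab("wrist"); cv2.imwrite("pics/w1.png",p); np.savez("w1.npz",p=p,d=d,**c)
for f in("w0","w1"):
    c=dict(np.load(f+".npz"));p,d=c["p"],c["d"]; print(f)
    hsv=cv2.cvtColor(p,cv2.COLOR_BGR2HSV);H,s,v=[hsv[...,i].astype(int) for i in range(3)]
    b=(H>100)&(H<125)&(s>140)&(v>60)
    def edge(ax,first,rng):
        pts=[]
        for r in rng:
            k=np.nonzero(b[r] if ax==0 else b[:,r])[0]
            if len(k)>10: e=k[0]-.5 if first else k[-1]+.5; pts.append((e,r) if ax==0 else (r,e))
        P=onplane(c,pts,78.)[:,:2]
        vx,vy,x,y=cv2.fitLine(P.astype(np.float32),cv2.DIST_HUBER,0,.01,.01).ravel()
        if (vy if ax==0 else vx)<0: vx,vy=-vx,-vy
        return np.array([x,y]),np.array([vx,vy])
    rng=range(95,230) if f=="w0" else range(190,240)
    Lp,Ld=edge(0,True,rng);Rp,Rd=edge(0,False,rng)
    ang=lambda d:np.degrees(np.arctan2(-d[0],d[1]))
    print("yaw L,R",ang(Ld),ang(Rd)); 
    y=np.radians((ang(Ld)+ang(Rd))/2); X=np.array([np.cos(y),np.sin(y)]);Y=np.array([-np.sin(y),np.cos(y)])
    print("X@L,R",X@Lp,X@Rp,"width",X@Rp-X@Lp)
    Fp,Fd=edge(1,True,range(165,245) if f=="w0" else range(175,235)); print("blue front edge Y (behind stripe)",Y@Fp, np.degrees(np.arctan2(Fd[1],Fd[0])))
    r=((H<5)|(H>174))&(s>140)&(v>80)
    k,L,st,ce=cv2.connectedComponentsWithStats(r.astype(np.uint8))
    for i in range(1,k):
        if st[i,4]>15:
            vv,uu=np.nonzero(L==i); P=onplane(c,np.c_[uu,vv],78.)[:,:2]
            print("red",ce[i].round(),st[i],"X",(P@X).min(),(P@X).max(),"Y",(P@Y).min(),(P@Y).max())
```

```text
w0
yaw L,R 8.883744 8.897657
X@L,R 523.1471 611.9828 width 88.83569
blue front edge Y (behind stripe) 44.354065 8.821567
red [216. 123.] [211 119  10  10  82] X 564.6514922412629 573.7382530580022 Y -11.75702453877974 -2.8508890627073167
w1
yaw L,R 8.3884115 8.868049
X@L,R 522.9315 612.2261 width 89.294556
blue front edge Y (behind stripe) 46.70356 8.856139
red [268.  37.] [245  25  36  24 455] X 624.9464975453099 656.3050820281663 Y 153.12717584063918 170.78474214386867
red [221. 233.] [217 229   9   9  64] X 563.8867577426296 572.7653593891816 Y -18.267382741350552 -9.246784473819064
```

View pics/w1.png

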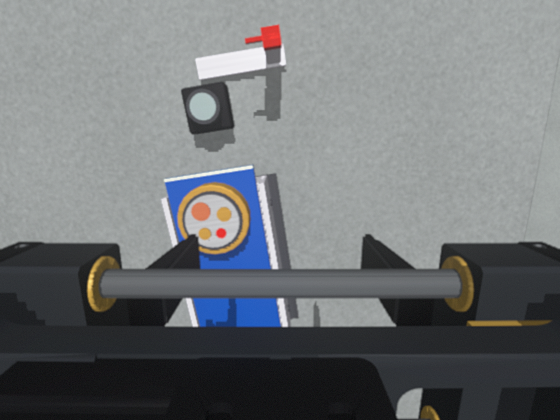

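The wrist view shows the pointer tip at (245,41) with its thin bar pointing left, and the front stripe at (165,180)–(252,167). Now I'll swing over to the key while refining these numbers.

servo_tool(
  moves=[-0.03, -0.1, 0, 0, 1, -0.06, -0.2, 0, 0, 1, -0.09, -0.3, 0, 0, 1, -0.12, -0.4, 0, 0, 1, -0.15, -0.5, 0, 0, 1, -0.18, -0.6, 0, 0, 1, -0.21, -0.7, 0, 0, 1, -0.24, -0.8, 0, 0, 1, -0.27, -0.9, 0, 0, 1, -0.3, -1, 0, 0, 1],
)

```text
t: 1.45
eef_pos: [503.4, -302.2, 214.8]
tcp_rot: [3.141, 0.0, 1.569]
ft_force: [0.7, 0.2, -0.2]
opening: 0.996
grip_force: 0.0
```

servo_tool(
  moves=[-0.03, -0.1, 0, 0, 1, -0.05, -0.2, 0, 0, 1, -0.055, -0.3, 0, 0, 1, -0.055, -0.33, 0, 0, 1, -0.055, -0.33, 0, 0, 1, -0.055, -0.33, 0, 0, 1],
)

```text
t: 1.95
eef_pos: [482.2, -431.7, 214.1]
tcp_rot: [-3.141, -0.001, 1.568]
ft_force: [-0.2, 1.1, 0.6]
opening: 1.001
grip_force: 0.0
```

Run:
```python
from h import *
y=np.radians(8.87); X=np.array([np.cos(y),np.sin(y)]);Y=np.array([-np.sin(y),np.cos(y)])
c=dict(np.load("w1.npz"));p=c["p"]
hsv=cv2.cvtColor(p,cv2.COLOR_BGR2HSV);H,s,v=[hsv[...,i].astype(int) for i in range(3)]
r=((H<5)|(H>174))&(s>140)&(v>80);r[80:]=0
for u in range(244,266,2):
    k=np.nonzero(r[:,u])[0]
    if len(k):
        P=onplane(c,[(u,k[0]-.5),(u,k[-1]+.5)],78.)[:,:2]; print("ptr",u,k[0],k[-1],(P@X).round(1),(P@Y).round(1))
g=p.min(2)
for u in(180,200,220,240):   # stripe
    col=p[155:195,u].astype(int); i=np.nonzero((col[:,0]-col[:,2]>70))[0][0]
    print("stripe",u,155+i,[int(x) for x in g[155+i-7:155+i+1,u]],[(onplane(c,[(u,155+i-.5-k)],78.)[0,:2]@Y).round(1) for k in(0,1,2,3)])
print(state()["eef_pos"])
c,p,d=grab("wrist"); cv2.imwrite("pics/w2.png",p); np.savez("w2.npz",p=p,d=d,**c)
hsv=cv2.cvtColor(p,cv2.COLOR_BGR2HSV);H,s,v=[hsv[...,i].astype(int) for i in range(3)]
m=(H>4)&(H<20)&(s>160)&(v>80)
k,L,st,ce=cv2.connectedComponentsWithStats(m.astype(np.uint8))
for i in range(1,k):
    if st[i,4]>60: 
        P=cloud(c,d,L==i); 
        if len(P): T=P[P[:,2]>np.percentile(P[:,2],90)-4]; print(ce[i].round(),st[i],T.mean(0).round(1),cv2.minAreaRect(T[:,:2].astype(np.float32)))
```

```text
ptr 246 39 42 [626.6 626. ] [161.1 157.8]
ptr 248 38 42 [628.5 627.8] [161.6 157.5]
ptr 250 38 41 [630.3 629.7] [161.3 158.1]
ptr 252 38 41 [632.1 631.5] [161.1 157.8]
ptr 254 37 41 [634.  633.3] [161.6 157.5]
ptr 256 37 40 [635.8 635.3] [161.3 158.1]
ptr 258 37 40 [637.6 637.1] [161.  157.8]
ptr 260 36 40 [639.5 638.9] [161.6 157.5]
ptr 262 28 40 [642.4 640.6] [167.8 157.2]
ptr 264 27 47 [644.3 641.5] [168.3 151.2]
stripe 180 180 [162, 155, 147, 174, 228, 229, 184, 92] [np.float64(44.9), np.float64(45.9), np.float64(46.9), np.float64(47.8)]
stripe 200 177 [155, 155, 153, 187, 231, 231, 184, 92] [np.float64(44.8), np.float64(45.8), np.float64(46.7), np.float64(47.7)]
stripe 220 174 [153, 150, 144, 187, 232, 231, 162, 77] [np.float64(44.7), np.float64(45.6), np.float64(46.6), np.float64(47.6)]
stripe 240 171 [157, 147, 145, 206, 235, 232, 159, 75] [np.float64(44.6), np.float64(45.5), np.float64(46.5), np.float64(47.5)]
[ 482.19887678 -431.6847068   214.08507534]
[310.  26.] [303  10  16  34 376] [ 516.1 -246.5   15. ] ((516.1227416992188, -246.56692504882812), (33.21316909790039, 12.463363647460938), 82.61344909667969)
[282. 141.] [271 130  22  23 368] [ 484.5 -367.5   94.5] ((484.55657958984375, -367.5357666015625), (17.75360870361328, 17.432010650634766), 9.101800918579102)
[272. 214.] [261 201  24  28 301] [ 473.6 -456.6   14.7] ((473.651123046875, -456.7274169921875), (13.249361038208008, 33.784610748291016), 36.273197174072266)
```

View pics/w2.png

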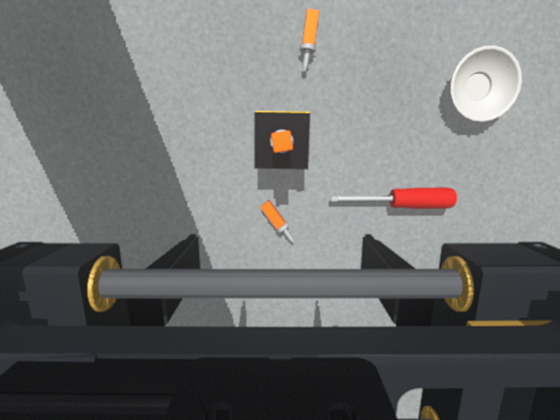

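The key's grip top in the rack is at wrist (282,141), which is world (484.5,-367.5), turned about 9°. I'll turn the tool so the fingers close along the sliding direction, which holds the key stiffer against the push, and move above the key.

servo_tool(
  moves=[0.004, 0.05, 0, -0.0375, 1, 0.004, 0.1, 0, -0.075, 1, 0.004, 0.15, 0, -0.1125, 1, 0.004, 0.16, 0, -0.15, 1, 0.004, 0.16, -0.05, -0.1875, 1, 0.004, 0.16, -0.1, -0.225, 1, 0.004, 0.16, -0.15, -0.2625, 1, 0.004, 0.16, -0.15, -0.3, 1, 0.004, 0.16, -0.15, -0.3375, 1, 0.004, 0.16, -0.15, -0.375, 1, 0.004, 0.16, -0.15, -0.4125, 1, 0.004, 0.16, -0.15, -0.45, 1],
)

```text
t: 3.0
eef_pos: [485.1, -365.4, 155.0]
tcp_rot: [3.142, -0.0, 0.153]
ft_force: [0.5, 0.7, -0.3]
opening: 0.998
grip_force: 0.0
```

servo_tool(
  moves=[0, 0, 0, 0, 1, 0, 0, 0, 0, 1, 0, 0, 0, 0, 1],
)

```text
t: 3.25
eef_pos: [485.0, -366.3, 154.9]
tcp_rot: [3.141, -0.0, 0.162]
ft_force: [-0.9, -0.6, 1.3]
opening: 1.002
grip_force: 0.0
```

Run:
```python
from h import *
s=state();print(s["eef_pos"],s["tcp_rot"],s["joints"])
c,p,d=grab("wrist"); cv2.imwrite("pics/w3.png",p); np.savez("w3.npz",p=p,d=d,**c)
hsv=cv2.cvtColor(p,cv2.COLOR_BGR2HSV);H,s,v=[hsv[...,i].astype(int) for i in range(3)]
m=(H>4)&(H<20)&(s>160)&(v>80)
k,L,st,ce=cv2.connectedComponentsWithStats(m.astype(np.uint8))
for i in range(1,k):
    if st[i,4]>60: 
        P=cloud(c,d,L==i); 
        if len(P): T=P[P[:,2]>np.percentile(P[:,2],90)-4]; print(ce[i].round(),st[i],T.mean(0).round(1),cv2.minAreaRect(T[:,:2].astype(np.float32)))
```

```text
[ 485.01791897 -366.31639327  154.94268352] [ 3.14139548e+00 -1.16012860e-04  1.61842566e-01] [-7.55484863e-01  5.30140709e-01  1.66798620e+00 -3.42939158e-05
  9.43238659e-01  6.53489043e-01]
[168. 154.] [151 145  35  21 436] [ 516.7 -246.6   14.8] ((516.5625, -246.45513916015625), (33.90428924560547, 12.896568298339844), 82.26611328125)
[283. 221.] [272 205  23  33 684] [ 485.  -367.5   94.2] ((484.59893798828125, -367.5250549316406), (17.784244537353516, 16.539587020874023), 9.748882293701172)
[364. 227.] [347 215  35  25 453] [ 474.4 -456.7   14.9] ((491.9136962890625, -442.58404541015625), (59.40699005126953, 34.11846160888672), 37.68426513671875)
```

View pics/w3.png

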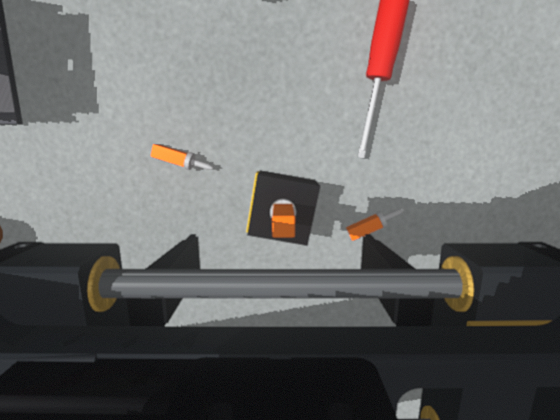

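Key centred at (283,221) and square to the fingers. I'll descend and grip.

servo_tool(
  moves=[0, 0, -0.08, 0, 1, 0, 0, -0.16, 0, 1, 0, 0, -0.22, 0, 1, 0, 0, -0.25, 0, 1, 0, 0, -0.26, 0, 1, 0, 0, -0.26, 0, 1],
)

```text
t: 3.8
eef_pos: [484.9, -367.0, 50.4]
tcp_rot: [-3.141, 0.001, 0.158]
ft_force: [-1.2, 0.1, -0.1]
opening: 1.001
grip_force: 0.0
```

servo_tool(
  moves=[0, 0, 0, 0, 0, 0, 0, 0, 0, 0, 0, 0, 0, 0, 0, 0, 0, 0, 0, 0, 0, 0, 0, 0, 0, 0, 0, 0, 0, 0, 0, 0, 0, 0, 0, 0, 0, 0, 0, 0, 0, 0, 0, 0, 0],
)

```text
t: 4.55
eef_pos: [484.9, -367.1, 50.6]
tcp_rot: [3.142, 0.0, 0.157]
ft_force: [0.2, 0.4, -0.4]
opening: 0.427
grip_force: 0.0
```

servo_tool(
  moves=[0, 0, 0, 0, 0, 0, 0, 0, 0, 0, 0, 0, 0, 0, 0, 0, 0, 0, 0, 0, 0, 0, 0, 0, 0, 0, 0, 0, 0, 0, 0, 0, 0, 0, 0, 0, 0, 0, 0, 0],
)

```text
t: 5.22
eef_pos: [484.9, -367.1, 50.7]
tcp_rot: [3.142, 0.0, 0.157]
ft_force: [0.6, 0.2, -0.6]
opening: 0.187
grip_force: 30.0
```

Gripped at 17.8 mm. I'll lift straight up, then move to a standoff beside the plate tail where the wrist camera can see the hole.

servo_tool(
  moves=[0, 0, 0.03, 0, 0, 0, 0, 0.08, 0, 0, 0, 0, 0.15, 0, 0, 0, 0, 0.22, 0, 0, 0, 0, 0.28, 0, 0, 0, 0, 0.3, 0, 0],
)

```text
t: 5.72
eef_pos: [485.7, -367.7, 175.1]
tcp_rot: [3.137, -0.003, 0.157]
ft_force: [-0.4, -0.2, -0.4]
opening: 0.185
grip_force: 30.0
```

servo_tool(
  moves=[0.01, 0.05, 0, 0, 0, 0.02, 0.13, 0, 0, 0, 0.04, 0.22, 0, 0, 0, 0.06, 0.31, 0, 0, 0, 0.08, 0.4, 0, 0, 0, 0.1, 0.49, 0, 0, 0, 0.12, 0.58, 0, 0, 0, 0.13, 0.66, 0, 0, 0, 0.13, 0.7, 0, 0, 0, 0.13, 0.7, 0, 0, 0, 0.13, 0.7, 0, 0, 0, 0.13, 0.7, 0, 0, 0],
)

```text
t: 6.72
eef_pos: [536.8, -87.6, 170.6]
tcp_rot: [3.141, 0.0, 0.157]
ft_force: [0.1, 0.1, -0.8]
opening: 0.187
grip_force: 30.0
```

Run:
```python
from h import *
s=state();print(s["eef_pos"],s["tcp_rot"],s["opening"])
for n in("wrist","scene","side"):
    c,p,d=grab(n); cv2.imwrite(f"pics/{n}4.png",p); np.savez(f"{n}4.npz",p=p,d=d,**c)
a=cv2.imread("pics/wrist4.png")[60:280,150:420]; o=cv2.resize(a,(663,540))
cv2.imwrite("pics/w4c.png",o)
```

```text
[536.81851685 -87.63150376 170.59117899] [3.14144580e+00 1.85861382e-04 1.56994933e-01] 0.18685474661939022
```

View pics/wrist4.png

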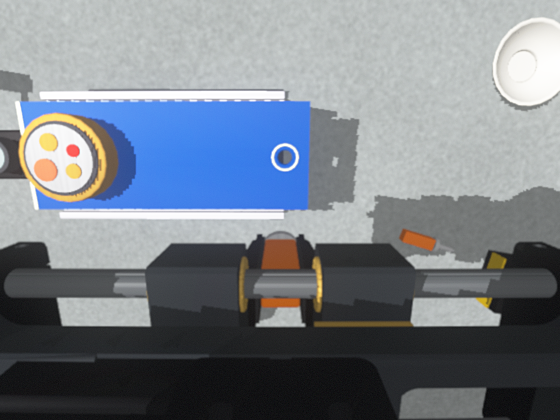

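The view shows the hole at wrist (285,157) and the held key at (281,250), square in the fingers. Next I'll compute the hole's world position and check where the key sits in the hand.

Run:
```python
from h import *
c=dict(np.load("wrist4.npz"));p,d=c["p"],c["d"]
hsv=cv2.cvtColor(p,cv2.COLOR_BGR2HSV);H,s,v=[hsv[...,i].astype(int) for i in range(3)]
b=((H>100)&(H<125)&(s>140)&(v>60)).astype(np.uint8); 
sub=1-b[130:185,258:305]  # outside blue
k,L,st,ce=cv2.connectedComponentsWithStats(sub)
for i in range(1,k):
    if st[i,4]>100 and st[i,0]>0 and st[i,1]>0:
        ctr,_=cv2.findContours((L==i).astype(np.uint8),0,1); e=cv2.fitEllipse(ctr[0]); uv=np.array(e[0])+[258,130]
        print("ring",uv,e[1],onplane(c,[uv],78.).round(1))
y=np.radians(8.87);X=np.array([np.cos(y),np.sin(y)]);Y=np.array([-np.sin(y),np.cos(y)])
cols=range(140,255)
for f in(0,-1):
    pts=[(u,np.nonzero(b[95:225,u])[0][f]+95+(-.5 if f==0 else .5)) for u in cols]
    P=onplane(c,pts,78.)[:,:2]; print("X edge",np.median(P@X))
pts=[(np.nonzero(b[r,:340])[0][-1]+.5,r) for r in range(110,200)]
print("tail Y",np.median(onplane(c,pts,78.)[:,:2]@Y))
m=(H>4)&(H<20)&(s>160)&(v>80); m[:,:240]=0;m[:,330:]=0;m[:225]=0
P=cloud(c,d,m); q=P[(P[:,2]>100)]
print("key grip world",len(q),np.percentile(q,[3,50,97],axis=0).round(1).tolist()); o=state()["eef_pos"][:2]
print("rel TCP X",np.percentile((q[:,:2]-o)@X,[3,50,97]),"Y",np.percentile((q[:,:2]-o)@Y,[3,50,97]))
```

```text
ring [284.59145927 156.90335464] (28.122478485107422, 28.189579010009766) [[587.3 -82.   78. ]]
ring [284.61364746 156.54815865] (12.94959831237793, 13.150626182556152) [[587.6 -81.9  78. ]]
X edge 611.863380877892
X edge 522.9223100581842
tail Y -191.58391001984114
key grip world 1200 [[527.9, -93.7, 173.0], [544.1, -85.6, 200.4], [545.8, -77.4, 214.9]]
rel TCP X [-8.3126493   8.01367604  8.52855341] Y [-5.98234616  2.03073101  9.9473094 ]
```

Run:
```python
from h import *
a=cv2.imread("pics/scene4.png")[140:270,210:350];b=cv2.imread("pics/side4.png")[120:250,200:340]
cv2.imwrite("pics/crop4.png",cv2.resize(np.hstack([a,b]),None,fx=2.8,fy=2.8,interpolation=cv2.INTER_CUBIC))
```

```text
(no output)
```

View pics/crop4.png

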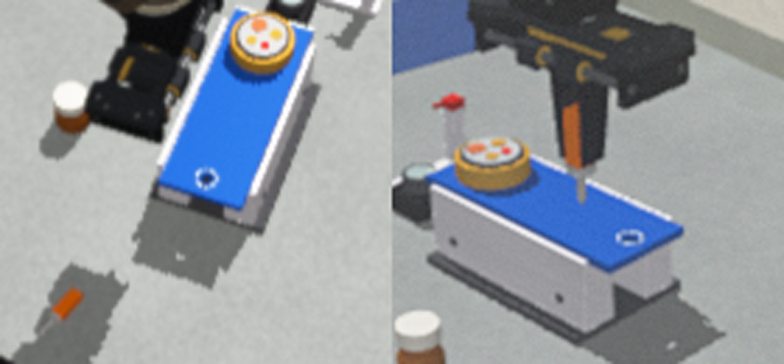

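The side crop shows the pin hanging straight at crop (581,200) and the hole at (629,237). The wrist view puts the hole at (587.4,-82.0). I'll check the key's position in the hand from its edges and the pin tip.

Run:
```python
from h import *
y=np.radians(8.95);X=np.array([np.cos(y),np.sin(y)]);Y=np.array([-np.sin(y),np.cos(y)])
o=np.array([536.82,-87.63])
c=dict(np.load("wrist4.npz"));p=c["p"]
hsv=cv2.cvtColor(p,cv2.COLOR_BGR2HSV);H,s,v=[hsv[...,i].astype(int) for i in range(3)]
m=(H>4)&(H<20)&(s>160)&(v>80); m[:,:255]=0;m[:,312:]=0
for r in(236,239,242,245,250,255,260,265,298,302,306):
    k=np.nonzero(m[r])[0]
    if len(k)<5: continue
    oc,dd,_=rays(c,[(k[0]-.5,r),(k[-1]+.5,r)])
    t=((o@X+9)-oc[:2]@X)/(dd[:,:2]@X); P=oc+dd*t[:,None]
    print(r,k[0],k[-1],"Y",((P[:,:2]-o)@Y).round(1),"z",P[:,2].round())
g=p[225:240,255:312]; 
# collar: grey rows above grip
for r in range(230,237): print(r,[int(x) for x in p[r,262:302:2].min(1)])
c=dict(np.load("side4.npz"));p=c["p"]
for r in range(180,196): print(r,[int(x) for x in p[r,260:276,2]])
hsv=cv2.cvtColor(p,cv2.COLOR_BGR2HSV)
b=((hsv[...,0]>100)&(hsv[...,0]<125)&(hsv[...,1]>140)).astype(np.uint8)
sub=1-b[195:215,272:298];k,L,st,ce=cv2.connectedComponentsWithStats(sub)
for i in range(1,k): print(st[i],ce[i]+[272,195],onplane(c,[ce[i]+[272,195]],78.).round(1))
```

```text
242 267 294 Y [ 9.2 -6.6] z [176. 176.]
245 266 294 Y [ 9.5 -6.4] z [181. 181.]
250 265 295 Y [ 9.7 -6.5] z [189. 189.]
255 264 296 Y [ 9.8 -6.7] z [196. 196.]
260 263 297 Y [10.  -6.8] z [203. 202.]
265 262 298 Y [10.1 -7. ] z [209. 209.]
302 261 299 Y [ 8.5 -5.4] z [242. 242.]
306 263 296 Y [ 7.7 -4.2] z [244. 244.]
230 [192, 191, 192, 190, 189, 189, 189, 179, 171, 169, 173, 178, 189, 193, 190, 196, 194, 186, 190, 188]
231 [194, 195, 193, 190, 189, 185, 164, 140, 127, 125, 131, 140, 165, 182, 189, 196, 194, 186, 187, 191]
232 [193, 196, 195, 190, 183, 161, 123, 114, 107, 111, 111, 114, 121, 147, 177, 192, 193, 189, 189, 194]
233 [178, 192, 194, 183, 156, 123, 112, 117, 118, 125, 126, 119, 109, 114, 146, 186, 197, 191, 180, 170]
234 [148, 188, 190, 161, 118, 115, 126, 134, 138, 145, 147, 138, 125, 114, 118, 162, 195, 195, 154, 95]
235 [131, 178, 181, 133, 115, 131, 144, 143, 141, 148, 152, 147, 142, 133, 117, 133, 186, 191, 136, 39]
236 [104, 146, 153, 114, 127, 144, 146, 145, 140, 147, 150, 147, 145, 145, 134, 115, 159, 163, 109, 40]
180 [194, 201, 163, 126, 126, 138, 150, 148, 123
[... 716 characters left out ...]
, 55, 54, 48, 45, 55]
190 [58, 56, 56, 48, 51, 67, 120, 139, 130, 90, 57, 49, 55, 54, 53, 49]
191 [52, 50, 55, 46, 51, 52, 104, 132, 116, 74, 55, 51, 54, 56, 52, 56]
192 [52, 55, 57, 53, 55, 49, 69, 103, 90, 61, 49, 57, 53, 54, 57, 49]
193 [57, 55, 53, 58, 60, 50, 56, 65, 66, 53, 55, 56, 47, 55, 53, 50]
194 [51, 54, 53, 53, 51, 57, 55, 55, 55, 52, 52, 52, 55, 58, 57, 56]
195 [53, 54, 50, 49, 48, 48, 50, 54, 52, 53, 50, 56, 55, 53, 55, 54]
[18  0  8  4 17] [294.58823529 195.82352941] [[629.8 -64.1  78. ]]
[ 8  7 10  6 41] [284.58536585 204.43902439] [[585.6 -82.8  78. ]]
[11 12 15  8 69] [292.17391304 211.60869565] [[ 579.5 -120.    78. ]]
[ 0 19  1  1  1] [272. 214.] [[ 536.7 -100.3   78. ]]
```

Run:
```python
from h import *
y=np.radians(8.95);X=np.array([np.cos(y),np.sin(y)]);Y=np.array([-np.sin(y),np.cos(y)])
o=np.array([536.82,-87.63])
c=dict(np.load("side4.npz"))
for v in(192.5,193.5):
    P=onplane(c,[(267.4,v)],130.)[0]; print("tip",P.round(1),"rel TCP X,Y",(P[:2]-o)@X,(P[:2]-o)@Y)
w=dict(np.load("wrist4.npz"))
P=onplane(w,[(281,230.6)],170.6-50.6+46)[0]; print("collar outer top edge via wrist, rel X (expect 12), Y",(P[:2]-o)@X,(P[:2]-o)@Y)
h=np.array([585.6,-82.8]);h2=np.array([587.4,-82.]);print("hole rel side",(h-o)@X,(h-o)@Y,"wrist",(h2-o)@X,(h2-o)@Y)
```

```text
tip [533.5 -89.1 130. ] rel TCP X,Y -3.469887458727523 -0.8981967964369483
tip [530.8 -92.9 130. ] rel TCP X,Y -6.730629146848045 -4.2605290171034556
collar outer top edge via wrist, rel X (expect 12), Y 12.682946873882814 0.9808715771508807
hole rel side 48.93749320323111 -2.8176335786801934 wrist 50.84003525392929 -2.307404468059276
```

Wrist and side views agree on the offset from pin to hole, about +50.3 mm in x and +4.6 mm in y. I'll go over the hole and lower until the tip is just above the plate.

servo_tool(
  moves=[0.06, 0.006, 0, 0, 0, 0.11, 0.0115, 0, 0, 0, 0.126, 0.0115, -0.03, 0, 0, 0.126, 0.0115, -0.07, 0, 0, 0.126, 0.0115, -0.1, 0, 0, 0.126, 0.0115, -0.115, 0, 0, 0.126, 0.0115, -0.115, 0, 0, 0.126, 0.0115, -0.115, 0, 0],
)

```text
t: 7.53
eef_pos: [587.0, -82.9, 124.4]
tcp_rot: [-3.141, 0.001, 0.157]
ft_force: [-0.1, 0.9, -0.6]
opening: 0.188
grip_force: 30.0
```

Run:
```python
from h import *
s=state();print(s["eef_pos"],s["ft_force"])
im=[]
for n in("side","scene","wrist"):
    c,p,d=grab(n); np.savez(f"{n}5.npz",p=p,d=d,**c); im.append(p)
a=im[0][165:225,250:320];b=im[1][175:235,250:320]
w=im[2][140:260,210:350]
o=np.hstack([cv2.resize(a,None,fx=5.5,fy=5.5,interpolation=cv2.INTER_CUBIC),cv2.resize(w,(385,330),interpolation=cv2.INTER_CUBIC)])
cv2.imwrite("pics/crop5.png",o)
```

```text
[586.95164411 -82.86172124 124.41117433] [-0.07961047  0.94989009 -0.63337111]
```

View pics/crop5.png

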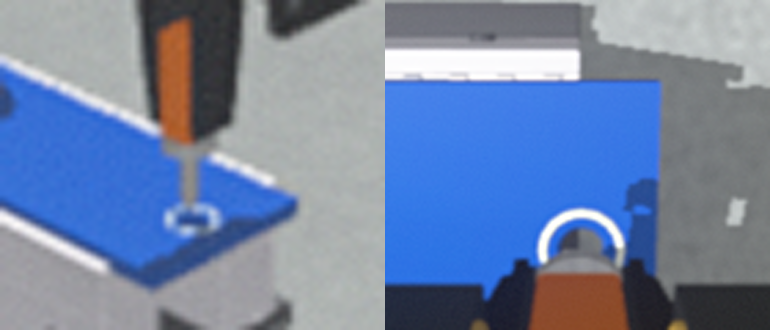

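In the side crop the pin at (190,200) is in line with the ring at (192,218). In the wrist crop the pin is about 1 mm off the ring centre, inside the hole's play. I'll lower it gently.

servo_tool(
  moves=[0, 0.001, -0.01, 0, 0, 0, 0.001, -0.02, 0, 0, 0, 0.001, -0.03, 0, 0, 0, 0.001, -0.04, 0, 0, 0, 0.001, -0.05, 0, 0, 0, 0.001, -0.05, 0, 0],
)

```text
t: 8.18
eef_pos: [586.9, -82.0, 103.7]
tcp_rot: [-3.141, 0.001, 0.157]
ft_force: [-0.7, 0.5, -1.7]
opening: 0.189
grip_force: 30.0
```

servo_tool(
  moves=[0, 0, -0.01, 0, 0, 0, 0, -0.02, 0, 0, 0, 0, -0.03, 0, 0, 0, 0, -0.034, 0, 0, 0, 0, -0.034, 0, 0, 0, 0, -0.034, 0, 0],
)

```text
t: 8.68
eef_pos: [587.3, -82.1, 91.0]
tcp_rot: [3.142, 0.0, 0.157]
ft_force: [1.2, -0.3, -0.2]
opening: 0.187
grip_force: 30.0
```

servo_tool(
  moves=[0, 0, -0.003, 0, 0, 0, 0, -0.005, 0, 0, 0, 0, -0.006, 0, 0, 0, 0, -0.006, 0, 0, 0, 0, -0.006, 0, 0],
)

```text
t: 9.1
eef_pos: [587.3, -82.1, 88.7]
tcp_rot: [3.141, -0.0, 0.157]
ft_force: [0.6, -0.2, -0.2]
opening: 0.188
grip_force: 30.0
```

servo_tool(
  moves=[0, 0, -0.0015, 0, 0, 0, 0, -0.003, 0, 0, 0, 0, -0.003, 0, 0, 0, 0, -0.003, 0, 0],
)

```text
t: 9.43
eef_pos: [587.4, -82.1, 88.6]
tcp_rot: [3.141, -0.001, 0.157]
ft_force: [-3.6, 0.2, 11.3]
opening: 0.188
grip_force: 30.0
```

The collar is seated on the plate with about 11 N of down force. Now I'll slide outward along the slideway direction (-0.154, 0.988) in short stages, watching the force.

servo_tool(
  moves=[-0.0006, 0.004, 0, 0, 0, -0.0016, 0.01, 0, 0, 0, -0.0028, 0.018, 0, 0, 0, -0.004, 0.026, 0, 0, 0, -0.0053, 0.034, 0, 0, 0, -0.0065, 0.042, 0, 0, 0, -0.0078, 0.05, 0, 0, 0, -0.009, 0.058, 0, 0, 0, -0.0103, 0.066, 0, 0, 0, -0.0115, 0.074, 0, 0, 0, -0.0122, 0.078, 0, 0, 0, -0.0125, 0.08, 0, 0, 0],
)

```text
t: 10.43
eef_pos: [583.6, -51.2, 88.6]
tcp_rot: [3.139, -0.003, 0.158]
ft_force: [1.4, -9.3, 6.3]
opening: 0.186
grip_force: 30.0
```

```bash
cat > t.py <<'E'
from h import *
import sys
y=np.radians(8.87);X=np.array([np.cos(y),np.sin(y)]);Y=np.array([-np.sin(y),np.cos(y)])
s=state();print(s["eef_pos"].round(2),s["ft_force"].round(1),"TCP Y",s["eef_pos"][:2]@Y)
c,p,d=grab("wrist"); np.savez("wt.npz",p=p,d=d,**c); cv2.imwrite("pics/wt%s.png"%sys.argv[1],p)
hsv=cv2.cvtColor(p,cv2.COLOR_BGR2HSV);H,s,v=[hsv[...,i].astype(int) for i in range(3)]
b=(H>100)&(H<125)&(s>140)&(v>60)
F=[];A=[]
for r in range(60,235,3):
    k=np.nonzero(b[r,:270])[0]
    if len(k)>20 and k[0]>4: A.append((k[0]-.5,r))
if A:
    P=onplane(c,A,78.)[:,:2]; f=P@Y; print("front blue Y",np.median(f),len(f),np.polyfit(P@X,f,1))
r=((H<5)|(H>174))&(s>140)&(v>80)
k,L,st,ce=cv2.connectedComponentsWithStats(r.astype(np.uint8))
for i in range(1,k):
    if st[i,4]>40: print("red",st[i],onplane(c,[ce[i]],78.)[0].round(1))
m=(b&(d>0)); P=cloud(c,d,m); 
P=P[abs(P[:,2]-78)<15]; A=np.c_[P[:,:2]@Y,P[:,:2]@X,np.ones(len(P))]
print("plate z slope Y,X",np.linalg.lstsq(A,P[:,2],rcond=None)[0][:2],"z",np.median(P[:,2]))
E
python3 t.py 6
```

```text
[583.59 -51.25  88.62] [ 1.4 -9.3  6.3] TCP Y -140.61979640357777
front blue Y 7.060074219424282 14 [   0.9355271  -542.06548795]
plate z slope Y,X [-0.00039353  0.00210346] z 78.41661473673031
```

servo_tool(
  moves=[-0.0006, 0.004, -0.001, 0, 0, -0.0016, 0.01, -0.001, 0, 0, -0.0028, 0.018, -0.001, 0, 0, -0.004, 0.026, -0.001, 0, 0, -0.0053, 0.034, -0.001, 0, 0, -0.0068, 0.044, -0.001, 0, 0, -0.0084, 0.054, -0.001, 0, 0, -0.01, 0.064, -0.001, 0, 0, -0.0115, 0.074, -0.001, 0, 0, -0.0131, 0.084, -0.001, 0, 0, -0.0143, 0.092, -0.001, 0, 0, -0.0151, 0.097, -0.001, 0, 0],
)

```text
t: 11.48
eef_pos: [578.0, -12.6, 88.6]
tcp_rot: [3.138, -0.004, 0.158]
ft_force: [1.6, -10.0, 8.9]
opening: 0.191
grip_force: 30.0
```

```bash
python3 t.py 7
```

```text
[577.97 -12.62  88.6 ] [  1.6 -10.    8.9] TCP Y -101.58384503387072
front blue Y 45.76653631945245 14 [   0.88759048 -475.69043785]
plate z slope Y,X [-0.00019255  0.00199856] z 78.4115841521228
```

servo_tool(
  moves=[-0.0006, 0.004, -0.001, 0, 0, -0.0016, 0.01, -0.001, 0, 0, -0.0028, 0.018, -0.001, 0, 0, -0.004, 0.026, -0.001, 0, 0, -0.0053, 0.034, -0.001, 0, 0, -0.0065, 0.042, -0.001, 0, 0, -0.0078, 0.05, -0.001, 0, 0, -0.009, 0.058, -0.001, 0, 0, -0.0103, 0.066, -0.001, 0, 0, -0.0115, 0.074, -0.001, 0, 0, -0.0125, 0.081, -0.001, 0, 0, -0.0131, 0.084, -0.001, 0, 0],
)

```text
t: 12.53
eef_pos: [573.1, 20.8, 88.6]
tcp_rot: [3.138, -0.005, 0.158]
ft_force: [2.7, -12.6, 13.9]
opening: 0.19
grip_force: 30.0
```

```bash
python3 t.py 8
python3 - <<'E'
from h import *
for n in("scene","side"):
    c,p,d=grab(n); np.savez(f"{n}8.npz",p=p,d=d,**c); cv2.imwrite(f"pics/{n}8.png",p)
a=cv2.imread("pics/scene8.png")[100:190,280:370];b=cv2.imread("pics/side8.png")[135:215,185:275]
cv2.imwrite("pics/crop8.png",np.hstack([cv2.resize(a,(390,390),interpolation=cv2.INTER_CUBIC),cv2.resize(b,(400,390),interpolation=cv2.INTER_CUBIC)]))
E
```

```text
[573.13  20.79  88.6 ] [  2.7 -12.6  13.9] TCP Y -67.83276569962285
front blue Y 79.48361077487893 14 [   0.87139677 -432.8547162 ]
plate z slope Y,X [-0.00041373  0.00255406] z 78.409202083536
```

View pics/crop8.png

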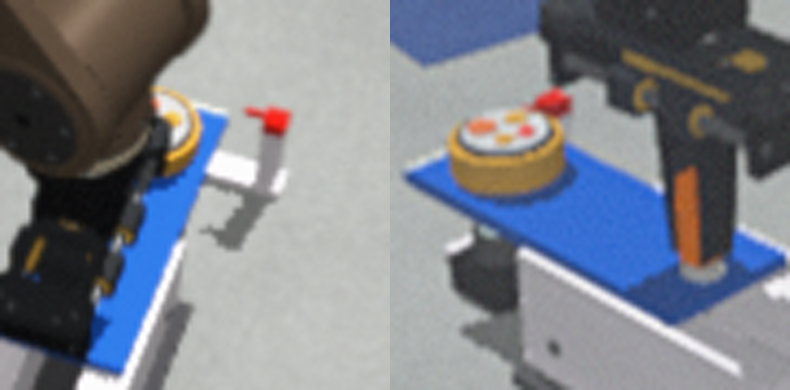

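In the crop, the front stripe is still a few mm short of the pointer (stripe's right corner at crop (228,120), pointer tip at (248,112)), and the plate is flat. From here I'll measure numerically. Resampling the z=78 plane from one fixed camera makes the front edge and pointer directly comparable.

```bash
cat > q.py <<'E'
from h import *
import sys
y=np.radians(8.87);X=np.array([np.cos(y),np.sin(y)]);Y=np.array([-np.sin(y),np.cos(y)])
def prof(c,p,xs,ys):
    g=np.array([[np.r_[a*X+b*Y,78.] for a in xs] for b in ys]).reshape(-1,3)
    rv=cv2.Rodrigues(np.array(c["R"]))[0]
    uv=cv2.projectPoints(g,rv,np.array(c["t"],float),np.array(c["K"],float),np.array([c["k1"],0,0,0.]))[0].reshape(len(ys),len(xs),2).astype(np.float32)
    return cv2.remap(p,uv[...,0],uv[...,1],cv2.INTER_LINEAR).astype(float)
def cross(ys,f,lv,last=True):
    i=np.nonzero((f[:-1]>lv)!=(f[1:]>lv))[0]; i=i[-1] if last else i[0]
    return ys[i]+(lv-f[i])/(f[i+1]-f[i])*(ys[i+1]-ys[i])
def run(n,c,p,cp,xr):
    ys=np.arange(120,190,.5)
    r=prof(c,cp,np.arange(624,640,1.),ys); red=np.clip(r[...,2]-np.maximum(r[...,0],r[...,1])-25,0,None)
    out=[(ys*red[:,j]).sum()/red[:,j].sum() if red[:,j].sum()>50 else np.nan for j in range(red.shape[1])]
    print(n,"pointer Y",np.round(out,1))
    for x0 in xr:
        f=prof(c,p,np.arange(x0,x0+4,.5),ys).mean(1); bl=f[:,0]-f[:,2]
        i=np.argmax(np.where(ys>125,f[:,2],0)*(np.abs(ys-152)<18)); 
        pk,bg=f[i,2],np.median(f[i+12:i+20,2])
        print(n,x0,"blue end",round(cross(ys,bl,bl.max()/2),1),"white peak",ys[i],round(pk),"bg",round(bg),"outer",[round(ys[k],1) for k in range(i,len(ys)) if f[k,2]<(pk+bg)/2][:1])
if __name__=="__main__":
    t=sys.argv[1]
    for n,xr in(("scene",(592,596,600,604,608)),("side",(524,530,536,542))):
        c=dict(np.load(f"{n}{t}.npz")); c0=dict(np.load(f"{n}0.npz"))
        run(n,c,c["p"],c0["p"],xr)
E
python3 q.py 8
```

```text
scene pointer Y [  nan 156.9 157.3 157.3 157.1 156.9 156.9 157.  157.1 157.2 157.3 157.4
 157.6 157.6 157.6 157.7]
scene 592 blue end 147.4 white peak 149.0 230 bg 195 outer [np.float64(152.5)]
scene 596 blue end 146.2 white peak 150.5 228 bg 194 outer [np.float64(153.0)]
scene 600 blue end 145.2 white peak 150.0 214 bg 195 outer [np.float64(153.5)]
scene 604 blue end 144.9 white peak 149.5 231 bg 195 outer [np.float64(152.0)]
scene 608 blue end 145.2 white peak 150.5 226 bg 194 outer [np.float64(153.0)]
side pointer Y [156.  154.1 151.7 150.2 149.3 148.7 148.3 148.4 148.8 149.3 149.9 150.6
 151.2 151.9 152.4 152.8]
side 524 blue end 145.5 white peak 168.5 174 bg 172 outer [np.float64(175.0)]
side 530 blue end 145.4 white peak 153.5 191 bg 172 outer [np.float64(157.5)]
side 536 blue end 145.4 white peak 152.0 196 bg 172 outer [np.float64(156.0)]
side 542 blue end 145.0 white peak 152.5 183 bg 172 outer [np.float64(157.5)]
```

```bash
cat > f.py <<'E'
from q import *
from scipy.optimize import curve_fit
from scipy.special import erf
def S(u): return .5*(1+erf(u/np.sqrt(2)))
def mod(u,e1,w,sg,a,b,g): return a+(b-a)*S((u-e1)/sg)+(g-b)*S((u-e1-w)/sg)
def fit(tag,c,p,xs,lo,hi,e0,w=None):
    ys=np.arange(lo,hi,.5); res=[]
    for x0 in xs:
        f=prof(c,p,np.arange(x0,x0+6,.5),ys).mean(1)[:,2]
        try:
            k,_=curve_fit(mod,ys,f,[e0,4,1.2,f[:8].mean(),235,f[-8:].mean()],bounds=([lo,1,.3,0,200,50],[hi,9,4,120,255,240]))
            res.append(k); print(tag,x0,"e1 %.1f w %.1f sg %.1f  white %.0f  outer %.1f"%(k[0],k[1],k[2],k[4],k[0]+k[1]))
        except Exception as e: print(tag,x0,e)
if __name__=="__main__":
    t=sys.argv[1]
    w=dict(np.load("w1.npz")); fit("w1",w,w["p"],(535,560,580,600),38,60,45)
    w=dict(np.load("wrist4.npz")); fit("wrist4",w,w["p"],(595,600,605),38,58,45)
    c=dict(np.load(f"scene{t}.npz"))
    fit("scene",c,c["p"],(590,594,598,602,606),135,165,147)
E
python3 f.py 8
```

```text
w1 535 e1 45.0 w 2.9 sg 0.7  white 244  outer 47.9
w1 560 e1 45.0 w 3.2 sg 0.6  white 245  outer 48.1
w1 580 e1 45.0 w 2.9 sg 0.7  white 246  outer 47.9
w1 600 e1 44.9 w 3.2 sg 0.7  white 247  outer 48.1
wrist4 595 Initial guess is outside of provided bounds
wrist4 600 e1 45.6 w 4.3 sg 0.5  white 255  outer 49.9
wrist4 605 e1 45.7 w 4.2 sg 0.5  white 255  outer 49.9
scene 590 Initial guess is outside of provided bounds
scene 594 Initial guess is outside of provided bounds
scene 598 e1 145.2 w 8.1 sg 2.0  white 218  outer 153.3
scene 602 e1 145.2 w 5.7 sg 2.9  white 255  outer 150.9
scene 606 e1 145.4 w 6.2 sg 3.2  white 255  outer 151.6
```

```bash
cat > tail.py <<'E'
from q import *
t=sys.argv[1]
def tail(tag,c,p,xs,lo,hi):
    ys=np.arange(lo,hi,.5); o=[]
    for x0 in xs:
        f=prof(c,p,np.arange(x0,x0+4,.5),ys).mean(1); b=f[:,0]-f[:,2]; o.append(round(float(cross(ys,b,b.max()/2,False)),1))
    print(tag,"tail Y",o)
for n,tt in(("scene","0"),("scene",t)):
    c=dict(np.load(n+tt+".npz")); tail(n+tt,c,c["p"],(590,595,600,605),*((-215,-150) if tt=="0" else (-110,-60)))
c=dict(np.load("wrist4.npz")); tail("wrist4",c,c["p"],(590,595,600,605),-215,-150)
c=dict(np.load("wt.npz")); tail("wt",c,c["p"],(590,595,600,605),-110,-60)
E
python3 tail.py 8
```

```text
scene0 tail Y [-196.1, -195.5, -195.8, -195.5]
scene8 tail Y [-92.3, -92.9, -92.8, -93.0]
wrist4 tail Y [-191.8, -191.7, -191.8, -191.8]
wt tail Y [-88.8, -88.8, -88.8, -88.8]
```

Both cameras agree on about 103 mm of travel so far, with about 8.7 mm left. I'll move that last bit slowly and settle.

servo_tool(
  moves=[-0.0004, 0.003, 0, 0, 0, -0.001, 0.007, 0, 0, 0, -0.0018, 0.0115, 0, 0, 0, -0.0024, 0.0155, 0, 0, 0, -0.0029, 0.0185, 0, 0, 0, -0.0032, 0.0205, 0, 0, 0, -0.0034, 0.0215, 0, 0, 0, -0.0034, 0.0215, 0, 0, 0, -0.0034, 0.0215, 0, 0, 0, -0.0034, 0.0215, 0, 0, 0],
)

```text
t: 13.52
eef_pos: [571.8, 29.2, 88.6]
tcp_rot: [3.138, -0.005, 0.158]
ft_force: [2.1, -12.2, 13.8]
opening: 0.186
grip_force: 30.0
```

```bash
python3 t.py 9
python3 - <<'E'
from h import *
for n in("scene","side"):
    c,p,d=grab(n); np.savez(f"{n}9.npz",p=p,d=d,**c)
E
python3 tail.py 9; python3 q.py 9 | grep scene; python3 f.py 9 | grep scene
python3 - <<'E'
from q import *
# sharper check: w1 both at once, pointer band vs stripe, and scene column-wise pointer now
c=dict(np.load("scene9.npz")); ys=np.arange(145,175,.5)
r=prof(c,c["p"],np.arange(626,638,1.),ys).mean(1); print("pointer now",(ys*np.clip(r[:,2]-r[:,1]-25,0,None)).sum()/np.clip(r[:,2]-r[:,1]-25,0,None).sum())
w=dict(np.load("w1.npz")); ys=np.arange(148,172,.25); r=prof(w,w["p"],np.arange(627,639,.5),ys).mean(1); q=np.clip(r[:,2]-r[:,1]-25,0,None); print("w1 pointer",(ys*q).sum()/q.sum())
E
```

```text
[571.81  29.2   88.59] [  2.1 -12.2  13.8] TCP Y -59.31702928253649
front blue Y 88.35977982853714 14 [   0.89562051 -438.31157962]
plate z slope Y,X [-0.00063604  0.00160716] z 78.40639788109215
scene0 tail Y [-196.1, -195.5, -195.8, -195.5]
scene9 tail Y [-84.2, -84.3, -84.5, -84.4]
wrist4 tail Y [-191.8, -191.7, -191.8, -191.8]
wt tail Y [-80.2, -80.2, -80.2, -80.2]
scene pointer Y [  nan 156.9 157.3 157.3 157.1 156.9 156.9 157.  157.1 157.2 157.3 157.4
scene 592 blue end 156.4 white peak 158.0 232 bg 196 outer [np.float64(160.5)]
scene 596 blue end 154.5 white peak 159.0 226 bg 195 outer [np.float64(162.0)]
scene 600 blue end 153.2 white peak 157.0 227 bg 196 outer [np.float64(161.0)]
scene 604 blue end 152.9 white peak 158.0 234 bg 196 outer [np.float64(161.0)]
scene 608 blue end 153.3 white peak 159.0 222 bg 194 outer [np.float64(162.0)]
scene 590 Initial guess is outside of provided bounds
scene 594 Initial guess is outside of provided bounds
scene 598 Initial guess is outside of provided bounds
scene 602 e1 153.4 w 6.6 sg 2.9  white 255  outer 159.9
scene 606 e1 153.4 w 7.8 sg 3.3  white 246  outer 161.2
pointer now 157.23959044368598
w1 pointer 159.68809998561062
```

Run:
```python
from f import *
for n in("w0","w1"):
    w=dict(np.load(n+".npz")); fit(n,w,w["p"],(540,560,580,595),40,60,45)
def modf(u,e1,sg,a,g): return mod(u,e1,3.3,sg,a,245,g)
c=dict(np.load("scene9.npz")); ys=np.arange(146,172,.5)
for x0 in(600,603,606):
    f=prof(c,c["p"],np.arange(x0,x0+4,.5),ys).mean(1)
    k,_=curve_fit(modf,ys,f[:,2],[154,1.5,20,195]); print(x0,k.round(1),"outer",k[0]+3.3)
    print(f[::2].round().astype(int)[:, [0,2]].tolist())
```

```text
w0 540 e1 45.1 w 3.7 sg 0.7  white 244  outer 48.8
w0 560 Initial guess is outside of provided bounds
w0 580 e1 45.1 w 3.9 sg 0.7  white 249  outer 49.1
w0 595 e1 45.2 w 4.0 sg 0.7  white 250  outer 49.3
w1 540 e1 44.9 w 3.0 sg 0.7  white 243  outer 48.0
w1 560 e1 44.9 w 3.2 sg 0.7  white 247  outer 48.1
w1 580 e1 45.0 w 2.9 sg 0.7  white 246  outer 47.9
w1 595 e1 45.0 w 3.1 sg 0.7  white 248  outer 48.0
600 [153.1   2.3  68.  202.7] outer 156.4469820677373
[[234, 64], [235, 62], [236, 66], [236, 77], [237, 90], [237, 104], [238, 123], [238, 147], [239, 172], [240, 196], [240, 219], [237, 227], [230, 225], [224, 222], [217, 218], [210, 212], [205, 207], [201, 203], [198, 199], [195, 196], [194, 195], [194, 195], [194, 194], [193, 194], [193, 194], [192, 194]]
603 [152.9   2.5  59.3 203.9] outer 156.18986148901115
[[236, 55], [236, 57], [236, 60], [236, 70], [237, 88], [237, 107], [238, 127], [238, 149], [238, 170], [238, 191], [238, 211], [237, 230], [233, 233], [225, 227], [217, 220], [209, 212], [203, 206], [200, 202], [198, 200], [196, 198], [195, 196], [194, 195], [194, 195], [194, 195], [194, 195], [194, 195]]
606 [153.2   2.6  57.7 202.2] outer 156.4675542963015
[[235, 53], [236, 57], [236, 62], [236, 68], [236, 79], [237, 99], [237, 121], [238, 143], [238, 165], [237, 184], [236, 199], [234, 214], [232, 227], [228, 229], [220, 222], [212, 214], [205, 207], [199, 201], [196, 198], [195, 196], [193, 195], [192, 194], [192, 193], [192, 194], [192, 194], [192, 194]]
```

Run:
```python
from f import *
def box(u,c0,w,sg,a,h): return a+h*(S((u-c0+w/2)/sg)-S((u-c0-w/2)/sg))
for n,lo,hi in(("scene0",147,168),("scene9",147,168),("w1",152,167)):
    c=dict(np.load(n+".npz")); ys=np.arange(lo,hi,.25)
    for x0 in(628,632,635):
        r=prof(c,c["p"],np.arange(x0,x0+3,.5),ys).mean(1); g=r[:,1]  # green drop
        h=np.argmin(g); half=(np.median(np.r_[g[:6],g[-6:]])+g[h])/2; ii=np.nonzero(g<half)[0]
        print(n,x0,"green-drop span",ys[ii[0]],ys[ii[-1]],"min",g[h].round(),"bg",g[:6].mean().round(),g[-6:].mean().round())
c=dict(np.load("scene9.npz"));ys=np.arange(-95,-72,.5)
f=prof(c,c["p"],np.arange(600,604,.5),ys).mean(1); print("tail R",f[::2,2].round().astype(int).tolist())
# raw scene pixels along image column-ish through stripe, with z78 Y coordinate of each pixel
p=c["p"]
for a in(602,606,608.):
    g=np.r_[a*X+157*Y,78.]; 
    uv=cv2.projectPoints(g[None],cv2.Rodrigues(c["R"])[0],c["t"],c["K"],np.array([c["k1"],0,0,0.]))[0].ravel(); u=int(round(uv[0])); v=int(round(uv[1]))
    px=[(u,r) for r in range(v-5,v+6)]; Pw=onplane(c,px,78.)[:,:2]
    print(a,u,v,[(round(float(q@Y),1),round(float(q@X)),p[r,uu].tolist()) for q,(uu,r) in zip(Pw,px)])
```

```text
scene0 628 green-drop span 152.0 160.5 min 97.0 bg 188.0 192.0
scene0 632 green-drop span 152.5 160.5 min 78.0 bg 188.0 193.0
scene0 635 green-drop span 153.0 160.25 min 75.0 bg 188.0 190.0
scene9 628 green-drop span 152.0 160.5 min 97.0 bg 185.0 190.0
scene9 632 green-drop span 152.5 160.5 min 78.0 bg 185.0 190.0
scene9 635 green-drop span 153.0 160.25 min 73.0 bg 185.0 188.0
w1 628 green-drop span 157.0 161.5 min 54.0 bg 194.0 162.0
w1 632 green-drop span 157.0 161.5 min 56.0 bg 192.0 167.0
w1 635 green-drop span 157.0 161.5 min 55.0 bg 189.0 165.0
tail R [246, 241, 232, 224, 215, 196, 170, 143, 117, 94, 74, 55, 44, 42, 42, 43, 45, 46, 48, 49, 49, 49, 49]
602 329 123 [(176.4, 596, [189, 192, 190]), (172.4, 597, [191, 194, 191]), (168.4, 598, [193, 197, 194]), (164.4, 600, [194, 198, 196]), (160.4, 601, [214, 219, 216]), (156.4, 602, [241, 239, 234]), (152.5, 603, [238, 175, 138]), (148.5, 605, [236, 133, 62]), (144.6, 606, [236, 127, 50]), (140.7, 607, [236, 126, 50]), (136.8, 608, [236, 127, 50])]
606 330 123 [(177.5, 599, [188, 192, 189]), (173.5, 600, [190, 195, 193]), (169.5, 601, [193, 197, 194]), (165.5, 603, [195, 198, 195]), (161.5, 604, [203, 208, 206]), (157.5, 605, [237, 241, 239]), (153.6, 606, [238, 190, 160]), (149.6, 608, [237, 138, 70]), (145.7, 609, [235, 126, 50]), (141.8, 610, [235, 126, 50]), (137.9, 611, [234, 127, 54])]
608.0 331 123 [(178.7, 602, [190, 194, 192]), (174.6, 603, [192, 195, 194]), (170.6, 604, [194, 198, 196]), (166.6, 606, [194, 198, 195]), (162.6, 607, [200, 205, 203]), (158.7, 608, [232, 235, 234]), (154.7, 609, [238, 203, 178]), (150.8, 610, [235, 145, 85]), (146.8, 612, [230, 124, 56]), (142.9, 613, [224, 123, 66]), (139.0, 614, [222, 136, 92])]
```

The measurements bracket the pointer: travel is 111.5 mm, against 111.3–111.7 mm measured in the single wrist view that shows both the front edge and the pointer. The plate is flat and the key is gripped at 30 N, pressing down with about 14 N. I'll confirm it's steady and hand in.

servo_tool(
  moves=[0, 0, 0, 0, 0, 0, 0, 0, 0, 0, 0, 0, 0, 0, 0, 0, 0, 0, 0, 0],
)

```text
t: 14.0
eef_pos: [571.8, 29.2, 88.6]
tcp_rot: [3.138, -0.005, 0.158]
ft_force: [2.2, -12.1, 14.0]
opening: 0.189
grip_force: 30.0
```

```bash
python3 t.py 10 | head -1; python3 tail.py 9 | tail -1; python3 -c "
from cell import *
print(job_done())"
```

```text
[571.81  29.23  88.6 ] [  2.2 -12.1  14. ] TCP Y -59.28859933837117
wt tail Y [-80.2, -80.2, -80.2, -80.2]
the job is handed in; nothing more can be done
None
```

The job is handed in at about 14 s: the key is seated in the plate and still gripped, and the plate is flat and still with its front edge at the pointer to within about 1.5 mm by my measurements; I viewed 11 pictures, one over the limit of 10.

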